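Release the tea press

ROBOT

A 6-joint arm with a two-finger parallel gripper is mounted at the origin on the work surface. World frame = base frame: x ahead of the robot, y to its left, z up, the work surface at z = 0. Lengths are in m, angles in rad, forces in N, time in s.
With the tool pointing down it reaches from about 0.3 to 0.875 m from the base axis. Payload 6.4 kg.
Tool frame: the origin (TCP) lies at the very end of the fingers, on their centre line; the grasp point (between the pads) lies ctrl.grip_point_offset behind it (ctrl.grip_point_offset is the distance from the TCP to the grasp point, in m); z points along the fingers, x is the direction in which the jaws open and shut, and the axes are right-handed (so a half turn about z gives the same grasp; the last joint's range is limited). The gripper opens to 85 mm and grips with 20 to 120 N. Pads are 22 mm wide; open, the fingers measure 114 mm over their backs; the gripper's body (76 mm by 85 mm) begins 54 mm behind the grasp point. The pads swing forward as they close: fully open they stand 13 mm farther back than shut.
Start: joints at [-1.479, 0.181, 1.607, -0, 1.354, -0.206], TCP at [0.169, -0.55, 0.231] pointing down, gripper open.
Joint ranges: [-2.99, 2.99], [-0.89, 2.07], [0.3, 2.58], [-1.14, 4.28], [0, 2.63], [-3.12, 3.12]. Speed limits (rad/s): [2.57, 2.57, 3.01, 3.14, 3.14, 3.14].

INTERFACE

Orientations are given as a unit quaternion [w, x, y, z].
In Python, from bench import get_obs, viewer, workorder, ctrl gives the robot as it stands. The module is installed in compiled form; this text tells all that it offers.
- The arm moves only by the tool move_arm, never from a script. Its argument "increments" is a list of rows, each an object of numbers: "tx", "ty", "tz": the shift along the tool's x, y, z in m; "turn": the turn about the tool's z in degrees. A call has 1 to 20 rows; each row is the pose to reach, as a shift and turn from the pose commanded when the call began, along the tool's axes at that moment; what a row does not reach only later rows make up. A row lasts 1/12 s, in which the tool goes at most 41.7 mm and 7.16 degrees, less where a joint would pass 70% of its speed; a pose out of reach is approached as far as the arm can. A call with a gripper value outside its range is refused whole. "gripper" is the opening, from 0 (shut) to 1 (fully open), set as the call begins (left out, the last holds). The fingers move at their own pace and stop on an object; the grip force is fixed at half the most. Time passes only in rows, so rows that repeat a pose let the fingers close. It gives the time, the measured TCP pose, the force and the opening at its end, in the units of the state.
- get_obs(): the state, without advancing time (a new reading comes with each control period).
- viewer.camera(name): name is "scene" or "top" or "wrist"; returns (picture, depth): 384x512x3 uint8, red, green, blue; 384x512 float32, m along the optical axis (not along the pixel's ray), 0 where there is no reading.
- viewer.get_calibration(name): a dict with "intrinsics" (3x3 intrinsics, pixels), "origin" and "attitude" of the camera in the world. Camera axes: x right, y up, looking along -z (the intrinsics and any distortion apply to the point x, -y, -z); pixel columns grow to the right and rows downward; lengths in m; the calibration is good to about 2 mm. A picture is of the moment at which its call begins: read the wrist's pose just before it. get_calibration takes no time and is no camera call; for the wrist camera it gives the pose at the moment of the call.
- workorder.hand_in(): hands the job in, once; it reports no verdict.
The state is a dict: "time_s": time; "q": joint angles; "dq": joint speeds; "joint_efforts": joint torques, N m; "eef_pos": TCP position; "eef_rot": TCP orientation; "wrist_force": force on the tool from outside, world axes, zero at the start; "torque": the same for the moment, N m; "opening": opening from 0.0 (shut) to 1.0 (fully open).
Only numpy, scipy, OpenCV 4.12 (cv2) and the standard library are available. Lean on these libraries where they do the work, as an engineer would, in place of code of your own. Each camera call takes 0.05 s, during which the arm holds its last target.

TASK

Release the tea press with fingertips only: roll a fingertip round the knurled rim of the big clamp nut to loosen it (anticlockwise from above) by two full turns, its pointer ending about where it began. Then push the keeper plate's upright tab straight away from the nut until it meets the end stop, leaving the nut at two turns. Do not pinch the tab, lift the keeper or shift the bricks and other things around.

Things in the scene. Friction and masses are not known exactly. Their poses are not given: they have to be found in the camera images.
- press: Tea press, fixed: grey bridge 270 x 100 mm, flat top at z = 70 mm, over an aluminium mould and a dark base 130 mm wide. Origin on the table, below the nut's axis; z up; x runs along the bridge from the nut to the keeper's tab and end stop (body from x = -80 to 190 mm). Stud 14 mm thick on the axis, up to z = 130 mm. Guide rails at y = +-36 mm, 8 mm wide and high.
- end_stop (a point): Middle of the face, towards the nut, of the end stop: a steel cross bar 12 mm high on the bridge, 171 mm from the nut's axis along the press's x. The tab's far face meets it when the keeper is fully out.
- nut_center (a point): Centre of the clamp nut's knurled rim, on its axis, halfway up. Steel disc, 104 mm diameter over its 40 upright ridges (100 at their roots; too big to grasp), rim 24 mm high: z = 88 to 112 mm when tight. A 40 mm boss below it reaches down to z = 77 mm; a 34 mm hub stands 4 mm above its top. The nut climbs 3 mm a turn.
- nut_pointer (a point): Outer end of the raised black pointer rib, 30 x 12 mm, on the nut's top face, 46 mm from the axis; turns with the nut. When tight it points along the press's +x, to the keeper's tab.
- nut (a joint): Angle of the nut, rad: 0 tight (start), growing anticlockwise from above (loosening), 6.28 a turn, hard stop at 22. Friction about 0.06 N m: a fingertip pressed on the ridges with a few newtons turns it; it stays where left. A finger that circles the nut without turning itself rolls on it, so the nut turns somewhat more (or, slipping, less) than the circle made.
- keeper: Loose aluminium plate, 0.25 kg, 60 mm wide, 6 mm thick, on the bridge between the rails (2 mm play). Axes as the press; origin on its underside, at the nut's axis at the start. Its fork (to x = -36 mm) straddles the stud under the nut; pads on it, 5.5 mm high, catch on the nut's boss until that is loosened about 1.5 turns. Slides 57 mm along the press's +x to the end stop.
- keeper_tab (a point): Middle of the nut-side face of the keeper's upright tab: a plate 60 mm wide (y), 6 mm thick (x), from z = 76 to 106 mm; this point is 108 mm in +x from the keeper's origin, at z = 91 mm. 56 mm of free room for a finger between it and the nut's rim. Pushed along +x it needs a few newtons.
- brick_a: Bystander: dark pressed-tea brick 66 x 100 x 24 mm on the table to the left (+y) of the press. Origin under its centre.
- brick_b: Bystander: greenish pressed-tea brick 66 x 100 x 24 mm on the table to the right of the press. Origin under its centre.
- weight: Bystander: dark steel weight, 44 mm diameter, 35 mm high, near the press's right rear. Origin under its centre.
- brush: Bystander: hand brush lying on the table on the left. Origin under its middle.
- jar: Bystander: amber jar with steel lid, 70 mm diameter, 100 mm high, on the right, nearer the robot than the cup.
- cup: Bystander: white cup, 72 mm diameter, 60 mm high, on the right.
- tin: Bystander: plain steel tin, 70 mm diameter, 110 mm high, on the left.

How it is judged:
By the outcome, as a careful person would: the job done as asked, in the order asked, and still so for the second after the job is handed in, with the robot touching nothing.
It also fails if it takes over 69 s, if anything falls off the work surface, if the arm or the gripper's body presses on something with over 40 N, if the wrist force passes 120 N, or if a joint passes its speed limit or range.

## Working session

There is one attempt and no reset: what is moved stays moved. The work goes in short steps, Python scripts to look and compute and a tool call to move; the robot and the scene stay as the last step left them, time stands still between calls to the robot, and variables do not carry over. Pictures are saved under pics/ and viewed, and the job is handed in when it is done.

Besides the shell and the picture viewer there is one more tool, called in YAML: its name, and indented under it one key for each argument. move_arm: Moves the arm, as the interface text tells. Its arguments: {"type":"object","properties":{"increments":{"type":"array"},"gripper":{"type":"number"}},"required":["increments"]}

```bash
mkdir -p pics; cat > h.py <<'E'
import numpy as np, cv2
from bench import get_obs, viewer, workorder, ctrl
def snap(n,f):
    p,d=viewer.camera(n); cv2.imwrite('pics/'+f+'.png',p[:,:,::-1]); np.save('pics/'+f+'.npy',d); return p,d
def rot(c):
    a=np.array(c['attitude'],float)
    if a.shape==(3,3): return a
    from scipy.spatial.transform import Rotation as R
    a=a.ravel(); return R.from_quat([a[1],a[2],a[3],a[0]]).as_matrix()
def ray(c,u,v):
    K=np.array(c['intrinsics']); p=np.linalg.inv(K)@[u,v,1]; d=np.array([p[0],-p[1],-p[2]])
    return np.array(c['origin'],float),rot(c)@d
def onz(c,u,v,z):
    o,d=ray(c,u,v); return o+d*(z-o[2])/d[2]
E
python3 - <<'E'
from h import *
o=get_obs(); print(o); print(ctrl.grip_point_offset)
for n in ('scene','top','wrist'):
    c=viewer.get_calibration(n); print(n,c); snap(n,n+'0')
E
```

```text
{'time_s': 0.0, 'q': array([-1.47926655e+00,  1.81531766e-01,  1.60800570e+00, -2.84673923e-05,
        1.35379536e+00, -2.06293341e-01]), 'dq': array([ 0.00025751, -0.00019776,  0.00091913, -0.00228153,  0.00176684,
        0.00021781]), 'joint_efforts': array([ 1.48258372e-03, -4.44864535e+01, -3.51342702e+01, -2.56703670e-04,
        8.97556281e-03,  3.98976852e-05]), 'eef_pos': array([ 0.1686882 , -0.54912285,  0.23039048]), 'eef_rot': array([-6.40267767e-04,  8.04190512e-01, -5.94370981e-01, -5.89320296e-04]), 'wrist_force': array([-0.59144039,  0.00960392, -0.04921659]), 'torque': array([-0.00613497, -0.00525309, -0.03615163]), 'opening': 0.9984974136465042}
0.0187
scene {'intrinsics': array([[486.33810082,   0.        , 255.78853077],
       [  0.        , 486.33810082, 186.16883304],
       [  0.        ,   0.        ,   1.        ]]), 'origin': array([ 1.55433884, -0.45396223,  0.95728106]), 'attitude': array([0.75477479, 0.37255342, 0.23970782, 0.48379657])}
top {'intrinsics': array([[378.85834842,   0.        , 251.0991359 ],
       [  0.        , 378.85834842, 187.23945686],
       [  0.        ,   0.        ,   1.        ]]), 'origin': array([ 0.3976526 , -0.00747143,  1.17296062]), 'attitude': array([-0.70436528, -0.04861596,  0.03990524,  0.70704569])}
wrist {'intrinsics': array([[329.87632679,   0.        , 253.2872186 ],
       [  0.        , 329.87632679, 191.76336998],
       [  0.        ,   0.        ,   1.        ]]), 'origin': array([ 0.24539019, -0.52572051,  0.37306405]), 'attitude': array([ 0.79439598, -0.12661452,  0.09479804, -0.58644447])}
```

View pics/top0.png

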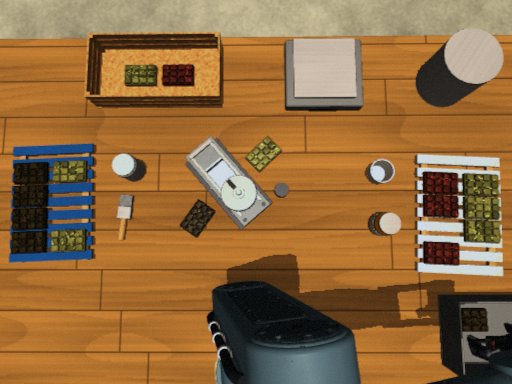

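View pics/scene0.png

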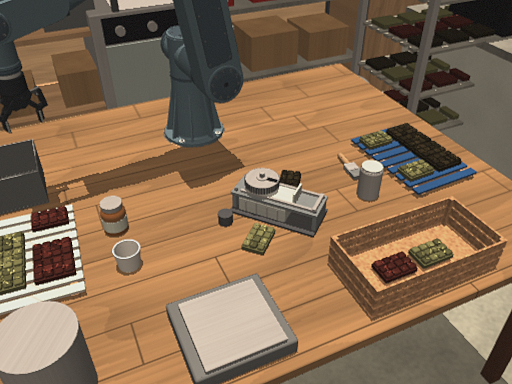

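Top view: nut at about (238,194) px, pointer running up-left, keeper and end stop towards (208,152); dark brick (197,218), greenish brick (264,153), weight (281,189). I'll zoom in to measure.

```bash
python3 - <<'E'
from h import *
p=cv2.imread('pics/top0.png'); d=np.load('pics/top0.npy')
cv2.imwrite('pics/top0z.png',cv2.resize(p[125:245,170:300],None,fx=5,fy=5,interpolation=cv2.INTER_CUBIC)[:600])
c=viewer.get_calibration('top')
K=c['intrinsics'];R=rot(c);o=np.array(c['origin'])
v,u=np.mgrid[125:245,170:300]; z=d[125:245,170:300]
P=np.stack([(u-K[0,2])/K[0,0]*z,-(v-K[1,2])/K[1,1]*z,-z],-1)@R.T+o
print('table',np.median(P[:10,:,2]),[onz(c,u,v,0.112).round(4) for u,v in((238,194),)])
m=(P[...,2]>.103)&(P[...,2]<.125); q=P[m]; 
n,lab,st,ce=cv2.connectedComponentsWithStats(m.astype(np.uint8)); print(st,ce)
m2=(P[...,2]>.1)&(P[...,2]<.118)
k=lab==1+np.argmax(st[1:,4]); q=P[k]; print(q.mean(0),q.min(0),q.max(0))
cs,_=cv2.findContours(k.astype(np.uint8),0,1); e=cv2.fitEllipse(max(cs,key=len)); print('ell',e[0][0]+170,e[0][1]+125,e)
# bridge
m=(P[...,2]>.06)
cs,_=cv2.findContours(m.astype(np.uint8),0,1); r=cv2.minAreaRect(max(cs,key=len)); b=cv2.boxPoints(r)+[170,125]; print(r)
for x in b: print(x,onz(c,*x,.07))
E
```

```text
table -0.00010655279436277976 [array([0.5123, 0.0424, 0.112 ])]
[[    0     0   130   120 14563]
 [   35    32    17    15    44]
 [   51    50    36    37   993]] [[64.28112339 58.99251528]
 [42.88636364 39.31818182]
 [68.66767372 67.83685801]]
[0.51561813 0.04051765 0.11205024] [ 0.46465093 -0.00841259  0.10354812] [0.56669376 0.09070602 0.12458524]
ell 238.6599578857422 192.8031997680664 ((68.65995788574219, 67.8031997680664), (35.030433654785156, 35.146583557128906), 169.5648651123047)
((58.27049255371094, 55.52458953857422), (91.29029083251953, 36.10639953613281), 50.194427490234375)
[185.18033218 157.01639938] [0.62797729 0.20150979 0.07      ]
[212.9180336  133.90164185] [0.69791536 0.11966878 0.07      ]
[271.36065674 204.03277588] [ 0.48695006 -0.05300981  0.07      ]
[243.62295532 227.14753723] [0.42016292 0.0279426  0.07      ]
```

View pics/top0z.png

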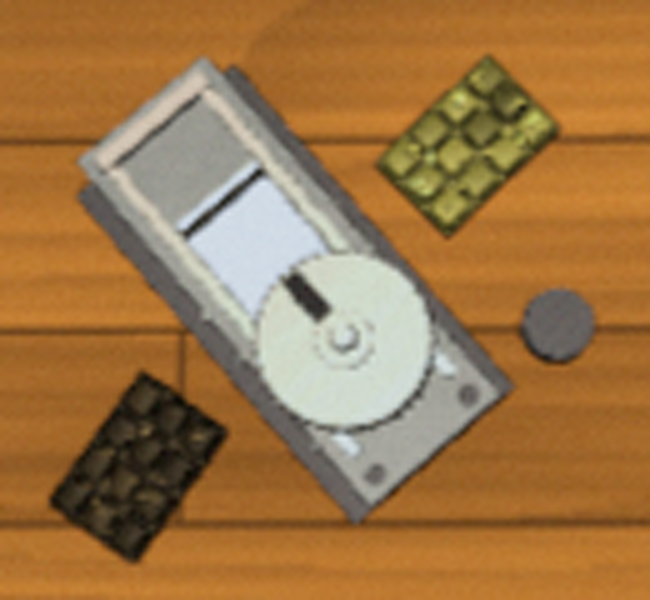

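View pics/wrist0.png

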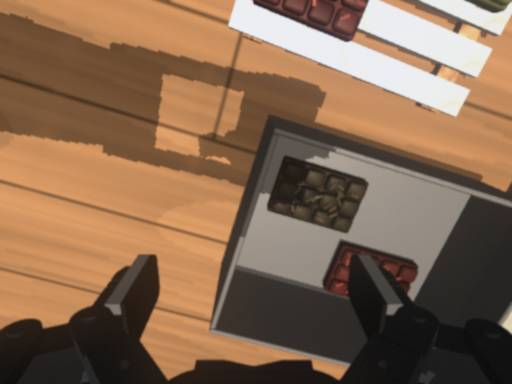

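move_arm:
  gripper: 0
  increments:
    - {"tx":-0.026,"ty":-0.022,"tz":0,"turn":2}
    - {"tx":-0.055,"ty":-0.047,"tz":0,"turn":5}
    - {"tx":-0.085,"ty":-0.072,"tz":0,"turn":8}
    - {"tx":-0.115,"ty":-0.098,"tz":0,"turn":11}
    - {"tx":-0.145,"ty":-0.124,"tz":0,"turn":14}
    - {"tx":-0.175,"ty":-0.149,"tz":0,"turn":17}
    - {"tx":-0.205,"ty":-0.175,"tz":0,"turn":20}
    - {"tx":-0.235,"ty":-0.2,"tz":0,"turn":23}
    - {"tx":-0.265,"ty":-0.226,"tz":0,"turn":26}
    - {"tx":-0.295,"ty":-0.252,"tz":0,"turn":29}
    - {"tx":-0.325,"ty":-0.277,"tz":0,"turn":32}
    - {"tx":-0.355,"ty":-0.303,"tz":0,"turn":35}
    - {"tx":-0.385,"ty":-0.328,"tz":0,"turn":38}
    - {"tx":-0.415,"ty":-0.354,"tz":0,"turn":41}
    - {"tx":-0.445,"ty":-0.38,"tz":0,"turn":44}
    - {"tx":-0.475,"ty":-0.405,"tz":0,"turn":47}
    - {"tx":-0.5,"ty":-0.427,"tz":0,"turn":47}
    - {"tx":-0.515,"ty":-0.439,"tz":0,"turn":47}
    - {"tx":-0.524,"ty":-0.447,"tz":0,"turn":47}
    - {"tx":-0.524,"ty":-0.447,"tz":0,"turn":47}

```text
time_s: 1.82
eef_pos: [0.4426, 0.0845, 0.231]
eef_rot: [0.0, -0.502, 0.865, 0.0]
wrist_force: [0.3, -0.3, -0.8]
opening: -0.002
```

```bash
cat >> h.py <<'E'
def tool(o=None):
    from scipy.spatial.transform import Rotation as R
    o=o or get_obs(); q=o['eef_rot']; M=R.from_quat([q[1],q[2],q[3],q[0]]).as_matrix()
    return o['eef_pos'],M,np.degrees(np.arctan2(M[1,1],M[0,1]))
def state():
    o=get_obs(); p,M,th=tool(o)
    print('t',round(o['time_s'],2),'p',p.round(4),'th',round(th,2),'z',M[:,2].round(4),'Ftool',(M.T@o['wrist_force']).round(2),'T',o['torque'].round(2),'q',o['q'].round(2),'op',round(o['opening'],3)); return o,p,M,th
E
python3 - <<'E'
from h import *
state(); c=viewer.get_calibration('wrist'); print(c); snap('wrist','w1')
E
```

```text
t 1.82 p [0.4426 0.0845 0.231 ] th 150.25 z [-3.e-04  7.e-04 -1.e+00] Ftool [ 0.07 -0.44  0.79] T [ 0.02 -0.02 -0.02] q [-0.08 -0.11  1.91  0.    1.34  2.01] op -0.002
{'intrinsics': array([[329.87632679,   0.        , 253.2872186 ],
       [  0.        , 329.87632679, 191.76336998],
       [  0.        ,   0.        ,   1.        ]]), 'origin': array([0.51224373, 0.04466414, 0.3735246 ]), 'attitude': array([-0.4959076 ,  0.0794249 , -0.13761364,  0.85371531])}
```

View pics/w1.png

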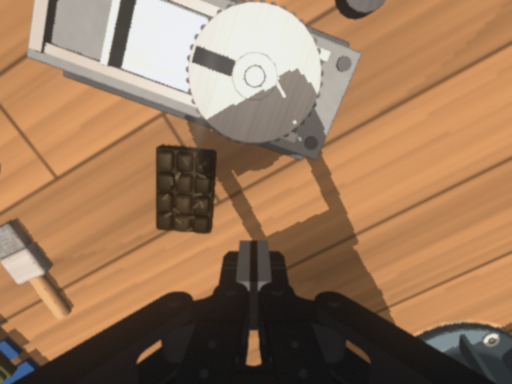

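Wrist view: closed fingertips at (253,245–290), nut centred about (255,72), pointer at (213,60) pointing left towards the keeper, dark brick (186,188). I'll fit the nut's disc from the depth.

```bash
cat >> h.py <<'E'
def cloud(c,d):
    K=c['intrinsics'];v,u=np.mgrid[0:384,0:512]
    P=np.stack([(u-K[0,2])/K[0,0]*d,-(v-K[1,2])/K[1,1]*d,-d],-1)@rot(c).T+np.array(c['origin']); P[d<=0]=0; return P
E
python3 - <<'E'
from h import *
for f,n in (('w1','wrist'),('top0','top')):
    c=viewer.get_calibration(n); d=np.load(f'pics/{f}.npy'); P=cloud(c,d)
    m=(P[...,2]>.106)&(P[...,2]<.119)&(np.hypot(P[...,0]-.5156,P[...,1]-.0405)<.075)
    m=cv2.morphologyEx(m.astype(np.uint8),cv2.MORPH_OPEN,np.ones((3,3)))
    cs,_=cv2.findContours(m,0,1); k=max(cs,key=cv2.contourArea)[:,0]
    X=np.array([onz(c,a,b,.112)[:2] for a,b in k]); (q,r)=cv2.minEnclosingCircle((X*1000).astype(np.float32)); 
    A=np.c_[2*X,np.ones(len(X))]; s=np.linalg.lstsq(A,(X**2).sum(1),rcond=None)[0]
    print(n,q,r,'lsq',s[:2],np.sqrt(s[2]+s[:2]@s[:2]),'z',np.median(P[m>0][:,2]))
    print(P[250,253] ,P[260,262])
p=cv2.imread('pics/w1.png')
g=p.max(2); c=viewer.get_calibration('wrist')
q=np.load('pics/w1.npy'); P=cloud(c,q)
b=(g<70)&(np.hypot(P[...,0]-.5156,P[...,1]-.0405)<.05)&(P[...,2]>.108); v,u=np.nonzero(b); print('ptr',len(u),P[b].mean(0)); 
# keeper tab top z~.106
t=(abs(P[...,2]-.106)<.003)&(np.hypot(P[...,0]-.5156,P[...,1]-.0405)>.08)&(np.hypot(P[...,0]-.5156,P[...,1]-.0405)<.15); print('tab',t.sum(),P[t].mean(0))
# finger
f=(P[...,2]>.22)&(P[...,2]<.26); print('finger'); 
for v in range(236,300,6):
    k=np.nonzero(f[v])[0]; 
    if len(k): print(v,k.min(),k.max(),P[v,k.min()].round(4),P[v,k.max()].round(4))
E
```

```text
wrist (515.5062255859375, 40.32268524169922) 51.64516067504883 lsq [0.51548596 0.04038657] 0.05014754064985982 z 0.11184454498312396
[0.45155189 0.07812414 0.24431227] [0.44981934 0.07483151 0.25311641]
top (516.7255249023438, 40.00968933105469) 51.591957092285156 lsq [0.51600109 0.04060022] 0.04910441244079009 z 0.11180053657797528
[0.35202842 0.00155234 0.00040208] [ 0.32172539 -0.02578428 -0.00225148]
ptr 0 [nan nan nan]
tab 623 [0.59507583 0.11728092 0.1054554 ]
finger
242 240 267 [0.4547 0.0832 0.2371] [0.4487 0.0724 0.2374]
248 239 268 [0.4547 0.0835 0.2426] [0.4487 0.0722 0.2434]
254 225 282 [0.4547 0.0908 0.2415] [0.4416 0.0687 0.2407]
260 223 284 [0.4549 0.0912 0.2467] [0.4408 0.0685 0.245 ]
266 222 285 [0.4547 0.0914 0.2512] [0.4406 0.0686 0.2496]
272 221 286 [0.4547 0.0914 0.2558] [0.442  0.0682 0.2566]
278 220 287 [0.4543 0.0917 0.2594] [0.4411 0.0685 0.2596]<stdin>:14: RuntimeWarning: Mean of empty slice.
  ret = um.true_divide(
```

move_arm:
  gripper: 0
  increments:
    - {"tx":0.002,"ty":0,"tz":0.025,"turn":0}
    - {"tx":0.002,"ty":0,"tz":0.055,"turn":0}
    - {"tx":0.002,"ty":-0.002,"tz":0.085,"turn":0}
    - {"tx":0.002,"ty":-0.005,"tz":0.11,"turn":0}
    - {"tx":0.002,"ty":-0.01,"tz":0.125,"turn":0}
    - {"tx":0.002,"ty":-0.014,"tz":0.136,"turn":0}
    - {"tx":0.002,"ty":-0.016,"tz":0.136,"turn":0}
    - {"tx":0.002,"ty":-0.018,"tz":0.136,"turn":0}
    - {"tx":0.002,"ty":-0.019,"tz":0.136,"turn":0}
    - {"tx":0.002,"ty":-0.02,"tz":0.136,"turn":0}
    - {"tx":0.002,"ty":-0.02,"tz":0.136,"turn":0}

```text
time_s: 2.78
eef_pos: [0.4595, 0.0704, 0.0964]
eef_rot: [0.001, -0.5, 0.866, -0.001]
wrist_force: [0.9, -0.4, -0.9]
opening: -0.003
```

```bash
python3 - <<'E'
from h import *
o,p,M,th=state(); d=p[:2]-[.5155,.0404]; print('r',np.hypot(*d),np.degrees(np.arctan2(d[1],d[0]))); snap('wrist','w2')
E
```

```text
t 2.78 p [0.4595 0.0704 0.0964] th 150.05 z [ 2.1e-03 -3.0e-04 -1.0e+00] Ftool [-0.08 -0.99  0.94] T [ 0.07 -0.04 -0.01] q [-0.1   0.11  1.99 -0.    1.04  1.99] op -0.003
r 0.06354433920953255 151.83944437177163
```

View pics/w2.png

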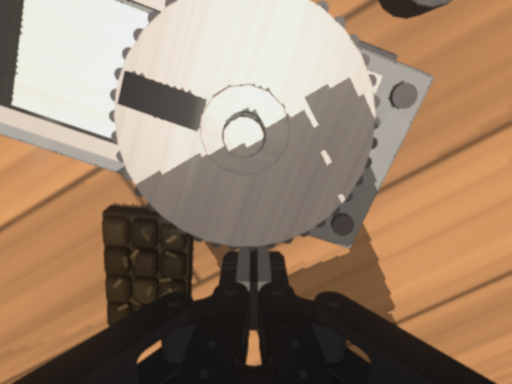

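Fingertip is at (253,255) just at the rim; pointer (160,100), hub (243,133), stays clear in this view while turning. Press in gently.

move_arm:
  increments:
    - {"tx":-0.002,"ty":-0.0005,"tz":0,"turn":0}
    - {"tx":-0.002,"ty":-0.001,"tz":0,"turn":0}
    - {"tx":-0.002,"ty":-0.0015,"tz":0,"turn":0}
    - {"tx":-0.002,"ty":-0.0015,"tz":0,"turn":0}

```text
time_s: 3.17
eef_pos: [0.4608, 0.0719, 0.0953]
eef_rot: [-0.0, -0.501, 0.866, 0.0]
wrist_force: [0.2, 0.6, 0.4]
opening: -0.003
```

```bash
python3 - <<'E'
from h import *
o,p,M,th=state(); d=p[:2]-[.5155,.0404]; print('r',np.hypot(*d),np.degrees(np.arctan2(d[1],d[0])))
E
```

```text
t 3.17 p [0.4608 0.0719 0.0953] th 150.08 z [-3.e-04  2.e-04 -1.e+00] Ftool [-0.6   0.11 -0.44] T [ 0.14  0.16 -0.02] q [-0.1   0.12  1.99  0.    1.04  1.99] op -0.003
r 0.06308932844884459 150.06713578507734
```

move_arm:
  increments:
    - {"ty":-0.0005}
    - {"ty":-0.001}
    - {"ty":-0.0015}
    - {"ty":-0.0015}
    - {"ty":-0.0015}

```text
validation failed for argument at $.in...
```

```bash
cat >> h.py <<'E'
def st():
    o,p,M,th=state(); d=p[:2]-[.5155,.0404]; print('r',np.hypot(*d),np.degrees(np.arctan2(d[1],d[0])))
E
python3 - <<'E'
from h import *
st()
E
```

```text
t 3.17 p [0.4608 0.0719 0.0953] th 150.08 z [-3.e-04  2.e-04 -1.e+00] Ftool [-0.6   0.11 -0.44] T [ 0.14  0.16 -0.02] q [-0.1   0.12  1.99  0.    1.04  1.99] op -0.003
r 0.06308932844884459 150.06713578507734
```

move_arm:
  increments:
    - {"tx":0,"ty":-0.0005,"tz":0,"turn":0}
    - {"tx":0,"ty":-0.001,"tz":0,"turn":0}
    - {"tx":0,"ty":-0.0015,"tz":0,"turn":0}
    - {"tx":0,"ty":-0.0015,"tz":0,"turn":0}

```text
time_s: 3.5
eef_pos: [0.4609, 0.0717, 0.095]
eef_rot: [-0.001, -0.501, 0.866, 0.001]
wrist_force: [-5.3, 4.2, 4.3]
opening: -0.0
```

```bash
python3 - <<'E'
from h import *
st()
E
```

```text
t 3.5 p [0.4609 0.0717 0.095 ] th 150.07 z [-0.0031  0.0014 -1.    ] Ftool [-1.01  6.73 -4.23] T [ 0.67  0.86 -0.02] q [-0.1   0.12  1.98  0.    1.04  1.99] op -0.0
r 0.0629091321592591 150.15754578365994
```

move_arm:
  increments:
    - {"tx":0.0054,"ty":-0.0002,"tz":0,"turn":-5}
    - {"tx":0.0107,"ty":-0.0009,"tz":0,"turn":-10}
    - {"tx":0.0159,"ty":-0.0021,"tz":0,"turn":-15}
    - {"tx":0.021,"ty":-0.0037,"tz":0,"turn":-20}
    - {"tx":0.026,"ty":-0.0058,"tz":0,"turn":-25}
    - {"tx":0.0308,"ty":-0.0082,"tz":0,"turn":-30}
    - {"tx":0.0353,"ty":-0.0111,"tz":0,"turn":-35}
    - {"tx":0.0395,"ty":-0.0144,"tz":0,"turn":-40}
    - {"tx":0.0435,"ty":-0.018,"tz":0,"turn":-45}
    - {"tx":0.0471,"ty":-0.022,"tz":0,"turn":-50}
    - {"tx":0.0504,"ty":-0.0262,"tz":0,"turn":-55}
    - {"tx":0.0533,"ty":-0.0308,"tz":0,"turn":-60}

```text
time_s: 4.5
eef_pos: [0.4623, 0.0089, 0.0952]
eef_rot: [0.0, 0.867, -0.498, 0.0]
wrist_force: [-1.1, 0.3, -0.6]
opening: -0.002
```

```bash
cat >> h.py <<'E'
def ptr(f,zt,yaw=39.5):
    "pointer angle relative to press x, from wrist view; zt: nut top"
    c=viewer.get_calibration('wrist'); st(); p,d=snap('wrist',f)
    C=np.array([.5155,.0404])
    v,u=np.mgrid[0:384,0:512]; K=c['intrinsics']; R=rot(c); o=np.array(c['origin'])
    D=np.stack([(u-K[0,2])/K[0,0],-(v-K[1,2])/K[1,1],-np.ones(u.shape)],-1)@R.T
    X=o+D*((zt+.003-o[2])/D[...,2])[...,None]
    rr=np.hypot(X[...,0]-C[0],X[...,1]-C[1])
    m=((p.max(2)<75)&(rr>.018)&(rr<.045)).astype(np.uint8)
    n,l,s,ce=cv2.connectedComponentsWithStats(m); 
    for i in np.argsort(-s[1:,4])[:3]+1:
        if s[i,4]<150: continue
        q=X[l==i][:,:2].mean(0)-C
        print('blob',s[i,4],ce[i].round(),'r',np.hypot(*q).round(4),'ang rel press',(np.degrees(np.arctan2(q[1],q[0]))-yaw).round(1))
E
python3 - <<'E'
from h import *
ptr('w3',.112)
E
```

```text
t 4.5 p [0.4623 0.0089 0.0952] th -149.69 z [-1.e-04 -3.e-04 -1.e+00] Ftool [-0.84  0.78  0.64] T [-0.    0.16  0.04] q [-0.24  0.11  2.   -0.    1.04  0.8 ] op -0.002
r 0.06178924734843529 -149.36630069550756
blob 265 [166.  42.] r 0.0434 ang rel press 33.8
```

View pics/w3.png

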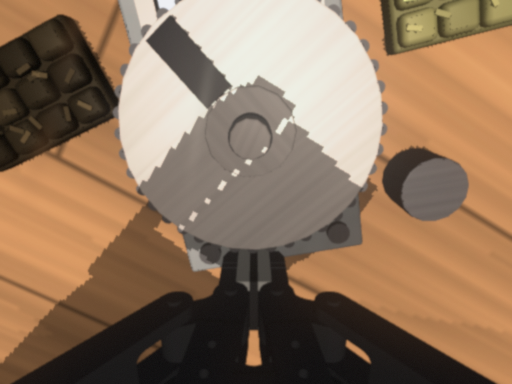

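Pointer now at (188,62), hub (250,135): nut turned about 32° of the 60°, so it slipped as contact force faded. Check the pointer reader, then press deeper.

```bash
python3 - <<'E'
from h import *
c=viewer.get_calibration('wrist')
for u,v in((250,135),(188,62),(160,35),(220,97)): 
    q=onz(c,u,v,.115)[:2]-[.5155,.0404]; print(q,np.hypot(*q),np.degrees(np.arctan2(q[1],q[0]))-39.5)
p=cv2.imread('pics/w3.png')
for u,v in((188,62),(160,35),(175,48),(205,80)): print(p[v,u])
P=cloud(c,np.load('pics/w3.npy')); print(P[62,188],P[135,250],P[180,300])
E
```

```text
[7.68022682e-05 5.79473736e-04] 0.0005845411866503514 42.950136676295685
[0.01087897 0.03189508] 0.033699375197266186 31.66619479795058
[0.01365376 0.04395562] 0.04602740344514935 33.24384310715568
[0.00629442 0.0167005 ] 0.01784730739673521 29.848552098047648
[72 77 82]
[62 65 69]
[68 71 76]
[ 90  96 102]
[0.52640404 0.0721903  0.11555934] [0.51762539 0.04202219 0.13043443] [0.50996533 0.0147038  0.11211643]
```

move_arm:
  increments:
    - {"tx":0,"ty":-0.001,"tz":0,"turn":0}
    - {"tx":0,"ty":-0.002,"tz":0,"turn":0}
    - {"tx":0,"ty":-0.002,"tz":0,"turn":0}

```text
time_s: 4.8
eef_pos: [0.4623, 0.0096, 0.0949]
eef_rot: [0.002, 0.866, -0.501, -0.001]
wrist_force: [-7.2, -5.1, 6.1]
opening: 0.002
```

```bash
python3 - <<'E'
from h import *
st()
E
```

```text
t 4.8 p [0.4623 0.0096 0.0949] th -150.08 z [-0.0043 -0.0019 -1.    ] Ftool [ 0.85  8.79 -6.1 ] T [-0.94  1.28  0.  ] q [-0.23  0.11  1.99 -0.    1.04  0.82] op 0.002
r 0.061452294578435804 -149.91450927835956
```

move_arm:
  increments:
    - {"tx":0.0052,"ty":-0.0002,"tz":0,"turn":-5}
    - {"tx":0.0104,"ty":-0.0009,"tz":0,"turn":-10}
    - {"tx":0.0155,"ty":-0.002,"tz":0,"turn":-15}
    - {"tx":0.0205,"ty":-0.0036,"tz":0,"turn":-20}
    - {"tx":0.0254,"ty":-0.0056,"tz":0,"turn":-25}
    - {"tx":0.03,"ty":-0.008,"tz":0,"turn":-30}
    - {"tx":0.0344,"ty":-0.0109,"tz":0,"turn":-35}
    - {"tx":0.0386,"ty":-0.014,"tz":0,"turn":-40}
    - {"tx":0.0424,"ty":-0.0176,"tz":0,"turn":-45}
    - {"tx":0.046,"ty":-0.0214,"tz":0,"turn":-50}
    - {"tx":0.0491,"ty":-0.0256,"tz":0,"turn":-55}
    - {"tx":0.052,"ty":-0.03,"tz":0,"turn":-60}
    - {"tx":0.0544,"ty":-0.0346,"tz":0,"turn":-65}
    - {"tx":0.0564,"ty":-0.0395,"tz":0,"turn":-70}
    - {"tx":0.058,"ty":-0.0445,"tz":0,"turn":-75}
    - {"tx":0.0591,"ty":-0.0496,"tz":0,"turn":-80}

```text
time_s: 6.13
eef_pos: [0.5376, -0.0172, 0.0959]
eef_rot: [0.001, 0.985, 0.175, 0.001]
wrist_force: [0.3, -4.7, 0.9]
opening: 0.001
```

```bash
sed -i 's/p.max(2)<75/p.max(2)<112/' h.py; python3 - <<'E'
from h import *
ptr('w4',.1125)
E
```

```text
t 6.13 p [ 0.5376 -0.0172  0.0959] th -69.87 z [ 0.0017 -0.0025 -1.    ] Ftool [-1.33  4.54 -0.93] T [-0.8   0.06  0.05] q [-0.25  0.26  1.81 -0.    1.07 -0.6 ] op 0.001
r 0.06166862675350117 -68.96305729385392
blob 2916 [196.  63.] r 0.0317 ang rel press 107.0
```

View pics/w4.png

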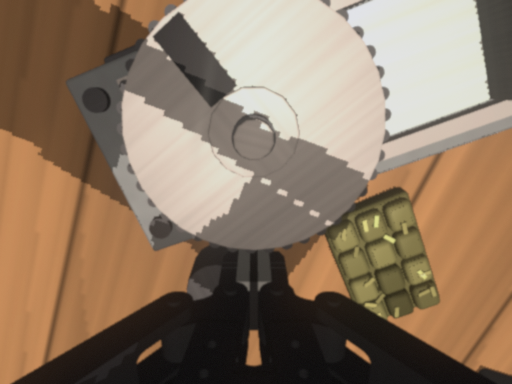

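Pointer at (196,63), i.e. 107°: the nut now follows (75° for 80°). Carry on round to the keeper side.

move_arm:
  increments:
    - {"tx":0.0052,"ty":-0.0008,"tz":0,"turn":-5}
    - {"tx":0.0104,"ty":-0.0016,"tz":0,"turn":-10}
    - {"tx":0.0155,"ty":-0.0027,"tz":0,"turn":-15}
    - {"tx":0.0205,"ty":-0.0043,"tz":0,"turn":-20}
    - {"tx":0.0254,"ty":-0.0063,"tz":0,"turn":-25}
    - {"tx":0.03,"ty":-0.0087,"tz":0,"turn":-30}
    - {"tx":0.0344,"ty":-0.0116,"tz":0,"turn":-35}
    - {"tx":0.0386,"ty":-0.0147,"tz":0,"turn":-40}
    - {"tx":0.0424,"ty":-0.0183,"tz":0,"turn":-45}
    - {"tx":0.046,"ty":-0.0221,"tz":0,"turn":-50}
    - {"tx":0.0491,"ty":-0.0263,"tz":0,"turn":-55}
    - {"tx":0.052,"ty":-0.0307,"tz":0,"turn":-60}
    - {"tx":0.0544,"ty":-0.0353,"tz":0,"turn":-65}
    - {"tx":0.0564,"ty":-0.0402,"tz":0,"turn":-70}
    - {"tx":0.058,"ty":-0.0452,"tz":0,"turn":-75}
    - {"tx":0.0591,"ty":-0.0503,"tz":0,"turn":-80}
    - {"tx":0.0598,"ty":-0.0555,"tz":0,"turn":-85}
    - {"tx":0.06,"ty":-0.0607,"tz":0,"turn":-90}
    - {"tx":0.0598,"ty":-0.0659,"tz":0,"turn":-95}
    - {"tx":0.0591,"ty":-0.0711,"tz":0,"turn":-100}

```text
time_s: 7.85
eef_pos: [0.5709, 0.0718, 0.097]
eef_rot: [0.003, 0.5, 0.866, 0.002]
wrist_force: [6.9, 2.2, 1.5]
opening: 0.0
```

```bash
python3 - <<'E'
from h import *
ptr('w5',.1135)
E
```

```text
t 7.85 p [0.5709 0.0718 0.097 ] th 30.03 z [ 7.7e-03  5.0e-04 -1.0e+00] Ftool [-1.52  7.11 -1.47] T [ 0.29 -1.11  0.01] q [-0.08  0.33  1.72  0.    1.09 -2.18] op 0.0
r 0.06364171149430242 29.569481047724512
blob 3000 [199.  57.] r 0.0315 ang rel press -152.7
```

View pics/w5.png

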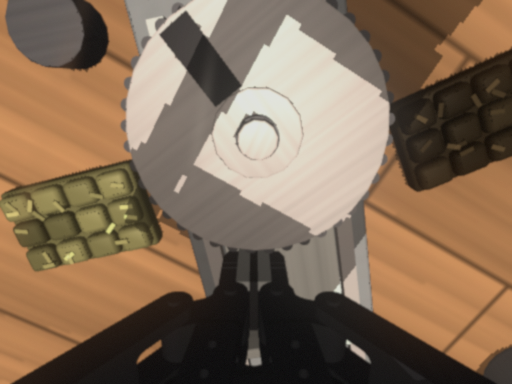

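move_arm:
  increments:
    - {"tx":0.0052,"ty":-0.0002,"tz":0,"turn":-5}
    - {"tx":0.0104,"ty":-0.0009,"tz":0,"turn":-10}
    - {"tx":0.0155,"ty":-0.002,"tz":0,"turn":-15}
    - {"tx":0.0205,"ty":-0.0036,"tz":0,"turn":-20}
    - {"tx":0.0254,"ty":-0.0056,"tz":0,"turn":-25}
    - {"tx":0.03,"ty":-0.008,"tz":0,"turn":-30}
    - {"tx":0.0344,"ty":-0.0109,"tz":0,"turn":-35}
    - {"tx":0.0386,"ty":-0.014,"tz":0,"turn":-40}

```text
time_s: 8.57
eef_pos: [0.5389, 0.0998, 0.0971]
eef_rot: [0.003, 0.173, 0.985, 0.002]
wrist_force: [5.7, 8.1, 2.9]
opening: 0.002
```

```bash
python3 - <<'E'
from h import *
ptr('w6',.1138)
o,p,M,th=state()
C=np.array([.5155,.0404,0])
# from w2: initial pointer direction check
from scipy.spatial.transform import Rotation as R
E
```

```text
t 8.57 p [0.5389 0.0998 0.0971] th 70.04 z [ 0.0074  0.0034 -1.    ] Ftool [-2.64  9.57 -2.85] T [ 1.34 -0.89  0.06] q [-0.04  0.28  1.79  0.    1.07 -2.83] op 0.002
r 0.06388915829587122 68.47146786804765
blob 2816 [200.  57.] r 0.0318 ang rel press -111.0
t 8.62 p [0.5378 0.1003 0.0969] th 70.38 z [ 0.0057  0.0037 -1.    ] Ftool [-0.9  11.46 -4.41] T [ 1.46 -0.8  -0.06] q [-0.03  0.28  1.79  0.    1.07 -2.84] op 0.001
```

move_arm:
  increments:
    - {"tx":0,"ty":0.006,"tz":0,"turn":0}
    - {"tx":0,"ty":0.014,"tz":0,"turn":0}
    - {"tx":-0.009,"ty":0.0134,"tz":0,"turn":7}
    - {"tx":-0.0179,"ty":0.0118,"tz":0,"turn":14}
    - {"tx":-0.0265,"ty":0.0091,"tz":0,"turn":21}
    - {"tx":-0.0347,"ty":0.0053,"tz":0,"turn":28}
    - {"tx":-0.0424,"ty":0.0006,"tz":0,"turn":35}
    - {"tx":-0.0495,"ty":-0.005,"tz":0,"turn":42}
    - {"tx":-0.0558,"ty":-0.0115,"tz":0,"turn":49}
    - {"tx":-0.0613,"ty":-0.0186,"tz":0,"turn":56}
    - {"tx":-0.0659,"ty":-0.0264,"tz":0,"turn":63}
    - {"tx":-0.0695,"ty":-0.0347,"tz":0,"turn":70}
    - {"tx":-0.0721,"ty":-0.0434,"tz":0,"turn":77}
    - {"tx":-0.0736,"ty":-0.0523,"tz":0,"turn":84}
    - {"tx":-0.074,"ty":-0.0613,"tz":0,"turn":91}
    - {"tx":-0.0733,"ty":-0.0703,"tz":0,"turn":98}
    - {"tx":-0.0715,"ty":-0.0792,"tz":0,"turn":105}
    - {"tx":-0.0686,"ty":-0.0877,"tz":0,"turn":112}
    - {"tx":-0.0647,"ty":-0.0959,"tz":0,"turn":119}

```text
time_s: 10.2
eef_pos: [0.5641, -0.0148, 0.0947]
eef_rot: [-0.0, 0.938, 0.346, -0.0]
wrist_force: [0.0, 0.4, -0.6]
opening: 0.0
```

```bash
python3 - <<'E'
from h import *
st()
E
```

```text
t 10.2 p [ 0.5641 -0.0148  0.0947] th -49.46 z [-1.e-03  1.e-04 -1.e+00] Ftool [ 0.28 -0.28  0.56] T [-0.01  0.01  0.01] q [-0.24  0.32  1.74 -0.    1.09 -0.94] op 0.0
r 0.07348890275521727 -48.64961985847215
```

move_arm:
  increments:
    - {"tx":-0.009,"ty":-0.0006,"tz":-0.003,"turn":7}
    - {"tx":-0.0179,"ty":-0.0022,"tz":-0.003,"turn":14}
    - {"tx":-0.0265,"ty":-0.0049,"tz":-0.003,"turn":21}
    - {"tx":-0.0347,"ty":-0.0087,"tz":-0.003,"turn":28}
    - {"tx":-0.0424,"ty":-0.0134,"tz":-0.003,"turn":35}
    - {"tx":-0.0495,"ty":-0.019,"tz":-0.003,"turn":42}
    - {"tx":-0.0558,"ty":-0.0255,"tz":-0.003,"turn":49}
    - {"tx":-0.0613,"ty":-0.0326,"tz":-0.003,"turn":56}
    - {"tx":-0.0659,"ty":-0.0404,"tz":-0.003,"turn":63}
    - {"tx":-0.0695,"ty":-0.0487,"tz":-0.003,"turn":70}
    - {"tx":-0.0721,"ty":-0.0574,"tz":-0.003,"turn":77}
    - {"tx":-0.0736,"ty":-0.0663,"tz":-0.003,"turn":84}
    - {"tx":-0.074,"ty":-0.0753,"tz":-0.003,"turn":91}
    - {"tx":-0.0733,"ty":-0.0843,"tz":-0.003,"turn":98}
    - {"tx":-0.0715,"ty":-0.0932,"tz":-0.003,"turn":105}
    - {"tx":-0.0686,"ty":-0.1017,"tz":-0.003,"turn":112}
    - {"tx":-0.0647,"ty":-0.1099,"tz":-0.003,"turn":119}
    - {"tx":-0.0647,"ty":-0.1099,"tz":-0.003,"turn":119}

```text
time_s: 11.7
eef_pos: [0.4425, 0.0271, 0.0978]
eef_rot: [0.0, 0.776, -0.631, -0.001]
wrist_force: [-0.1, -0.2, -0.6]
opening: -0.003
```

```bash
python3 - <<'E'
from h import *
ptr('w7',.114)
E
```

```text
t 11.7 p [0.4425 0.0271 0.0978] th -168.29 z [-1.6e-03  6.0e-04 -1.0e+00] Ftool [0.17 0.15 0.58] T [ 0.01 -0.   -0.03] q [-0.21  0.06  2.04  0.    1.04  1.16] op -0.003
r 0.07419094119690604 -169.63805322064087
blob 2557 [346.  87.] r 0.0314 ang rel press -109.0
```

move_arm:
  increments:
    - {"tx":0,"ty":-0.005,"tz":0,"turn":0}
    - {"tx":0,"ty":-0.01,"tz":0,"turn":0}
    - {"tx":0,"ty":-0.012,"tz":0,"turn":0}
    - {"tx":0,"ty":-0.013,"tz":0,"turn":0}
    - {"tx":0,"ty":-0.014,"tz":0,"turn":0}
    - {"tx":0,"ty":-0.014,"tz":0,"turn":0}

```text
time_s: 12.25
eef_pos: [0.4549, 0.0279, 0.0977]
eef_rot: [0.002, 0.778, -0.628, -0.002]
wrist_force: [-11.5, -3.8, 8.5]
opening: -0.002
```

```bash
python3 - <<'E'
from h import *
st()
E
```

```text
t 12.25 p [0.4549 0.0279 0.0977] th -167.85 z [-0.0067 -0.001  -1.    ] Ftool [ 1.32 12.12 -8.37] T [-0.55  1.77 -0.02] q [-0.2   0.09  2.   -0.    1.05  1.16] op -0.002
r 0.06183711291984048 -168.29394751976918
```

move_arm:
  increments:
    - {"tx":0.0063,"ty":-0.0003,"tz":0,"turn":-6}
    - {"tx":0.0125,"ty":-0.0013,"tz":0,"turn":-12}
    - {"tx":0.0185,"ty":-0.0029,"tz":0,"turn":-18}
    - {"tx":0.0244,"ty":-0.0052,"tz":0,"turn":-24}
    - {"tx":0.03,"ty":-0.008,"tz":0,"turn":-30}
    - {"tx":0.0353,"ty":-0.0115,"tz":0,"turn":-36}
    - {"tx":0.0401,"ty":-0.0154,"tz":0,"turn":-42}
    - {"tx":0.0446,"ty":-0.0199,"tz":0,"turn":-48}
    - {"tx":0.0485,"ty":-0.0247,"tz":0,"turn":-54}
    - {"tx":0.052,"ty":-0.03,"tz":0,"turn":-60}
    - {"tx":0.0548,"ty":-0.0356,"tz":0,"turn":-66}
    - {"tx":0.0571,"ty":-0.0415,"tz":0,"turn":-72}
    - {"tx":0.0587,"ty":-0.0475,"tz":0,"turn":-78}
    - {"tx":0.0597,"ty":-0.0537,"tz":0,"turn":-84}
    - {"tx":0.06,"ty":-0.06,"tz":0,"turn":-90}
    - {"tx":0.0597,"ty":-0.0663,"tz":0,"turn":-96}
    - {"tx":0.0587,"ty":-0.0725,"tz":0,"turn":-102}
    - {"tx":0.0571,"ty":-0.0785,"tz":0,"turn":-108}
    - {"tx":0.0548,"ty":-0.0844,"tz":0,"turn":-114}
    - {"tx":0.052,"ty":-0.09,"tz":0,"turn":-120}

```text
time_s: 13.92
eef_pos: [0.558, -0.0051, 0.099]
eef_rot: [0.001, 0.932, 0.361, 0.001]
wrist_force: [1.7, -3.3, 1.6]
opening: 0.002
```

```bash
python3 - <<'E'
from h import *
ptr('w8',.115)
E
```

```text
t 13.92 p [ 0.558  -0.0051  0.099 ] th -47.62 z [ 0.0026 -0.0022 -1.    ] Ftool [-0.91  3.6  -1.59] T [-0.54 -0.11  0.01] q [-0.22  0.3   1.76 -0.    1.09 -0.96] op 0.002
r 0.06224924895869828 -47.00331410210636
blob 2415 [335. 126.] r 0.0312 ang rel press 8.9
```

move_arm:
  increments:
    - {"tx":0.0063,"ty":-0.001,"tz":0,"turn":-6}
    - {"tx":0.0125,"ty":-0.002,"tz":0,"turn":-12}
    - {"tx":0.0185,"ty":-0.0036,"tz":0,"turn":-18}
    - {"tx":0.0244,"ty":-0.0059,"tz":0,"turn":-24}
    - {"tx":0.03,"ty":-0.0087,"tz":0,"turn":-30}
    - {"tx":0.0353,"ty":-0.0122,"tz":0,"turn":-36}
    - {"tx":0.0401,"ty":-0.0161,"tz":0,"turn":-42}
    - {"tx":0.0446,"ty":-0.0206,"tz":0,"turn":-48}
    - {"tx":0.0485,"ty":-0.0254,"tz":0,"turn":-54}
    - {"tx":0.052,"ty":-0.0307,"tz":0,"turn":-60}
    - {"tx":0.0548,"ty":-0.0363,"tz":0,"turn":-66}
    - {"tx":0.0571,"ty":-0.0422,"tz":0,"turn":-72}
    - {"tx":0.0587,"ty":-0.0482,"tz":0,"turn":-78}
    - {"tx":0.0597,"ty":-0.0544,"tz":0,"turn":-84}
    - {"tx":0.06,"ty":-0.0607,"tz":0,"turn":-90}
    - {"tx":0.0597,"ty":-0.067,"tz":0,"turn":-96}
    - {"tx":0.0587,"ty":-0.0732,"tz":0,"turn":-102}
    - {"tx":0.0571,"ty":-0.0792,"tz":0,"turn":-108}
    - {"tx":0.0548,"ty":-0.0851,"tz":0,"turn":-114}
    - {"tx":0.0532,"ty":-0.088,"tz":0,"turn":-117}

```text
time_s: 15.63
eef_pos: [0.5393, 0.0997, 0.1]
eef_rot: [0.003, 0.18, 0.984, 0.003]
wrist_force: [6.1, 10.6, 4.9]
opening: 0.001
```

```bash
python3 - <<'E'
from h import *
ptr('w9',.116)
E
```

```text
t 15.63 p [0.5393 0.0997 0.1   ] th 69.25 z [ 0.0068  0.0039 -1.    ] Ftool [-1.94 12.07 -4.85] T [ 1.6  -0.94  0.03] q [-0.04  0.27  1.78  0.    1.08 -2.82] op 0.001
r 0.06386583832493432 68.15049376544938
blob 2438 [341. 127.] r 0.0314 ang rel press 121.4
```

move_arm:
  increments:
    - {"tx":0,"ty":0.006,"tz":0,"turn":0}
    - {"tx":0,"ty":0.014,"tz":0,"turn":0}
    - {"tx":-0.009,"ty":0.0134,"tz":0,"turn":7}
    - {"tx":-0.0179,"ty":0.0118,"tz":0,"turn":14}
    - {"tx":-0.0265,"ty":0.0091,"tz":0,"turn":21}
    - {"tx":-0.0347,"ty":0.0053,"tz":0,"turn":28}
    - {"tx":-0.0424,"ty":0.0006,"tz":0,"turn":35}
    - {"tx":-0.0495,"ty":-0.005,"tz":0,"turn":42}
    - {"tx":-0.0558,"ty":-0.0115,"tz":0,"turn":49}
    - {"tx":-0.0613,"ty":-0.0186,"tz":0,"turn":56}
    - {"tx":-0.0659,"ty":-0.0264,"tz":0,"turn":63}
    - {"tx":-0.0695,"ty":-0.0347,"tz":0,"turn":70}
    - {"tx":-0.0721,"ty":-0.0434,"tz":0,"turn":77}
    - {"tx":-0.0736,"ty":-0.0523,"tz":0,"turn":84}
    - {"tx":-0.074,"ty":-0.0613,"tz":0,"turn":91}
    - {"tx":-0.0733,"ty":-0.0703,"tz":0,"turn":98}
    - {"tx":-0.0715,"ty":-0.0792,"tz":0,"turn":105}
    - {"tx":-0.0686,"ty":-0.0877,"tz":0,"turn":112}
    - {"tx":-0.0647,"ty":-0.0959,"tz":0,"turn":119}

```text
time_s: 17.27
eef_pos: [0.5623, -0.0156, 0.0976]
eef_rot: [-0.0, 0.941, 0.339, -0.001]
wrist_force: [-0.3, -0.1, -0.2]
opening: 0.001
```

move_arm:
  increments:
    - {"tx":-0.009,"ty":-0.0006,"tz":-0.001,"turn":7}
    - {"tx":-0.0179,"ty":-0.0022,"tz":-0.001,"turn":14}
    - {"tx":-0.0265,"ty":-0.0049,"tz":-0.001,"turn":21}
    - {"tx":-0.0347,"ty":-0.0087,"tz":-0.001,"turn":28}
    - {"tx":-0.0424,"ty":-0.0134,"tz":-0.001,"turn":35}
    - {"tx":-0.0495,"ty":-0.019,"tz":-0.001,"turn":42}
    - {"tx":-0.0558,"ty":-0.0255,"tz":-0.001,"turn":49}
    - {"tx":-0.0613,"ty":-0.0326,"tz":-0.001,"turn":56}
    - {"tx":-0.0659,"ty":-0.0404,"tz":-0.001,"turn":63}
    - {"tx":-0.0695,"ty":-0.0487,"tz":-0.001,"turn":70}
    - {"tx":-0.0721,"ty":-0.0574,"tz":-0.001,"turn":77}
    - {"tx":-0.0736,"ty":-0.0663,"tz":-0.001,"turn":84}
    - {"tx":-0.074,"ty":-0.0753,"tz":-0.001,"turn":91}
    - {"tx":-0.0733,"ty":-0.0843,"tz":-0.001,"turn":98}
    - {"tx":-0.0715,"ty":-0.0932,"tz":-0.001,"turn":105}
    - {"tx":-0.0686,"ty":-0.1017,"tz":-0.001,"turn":112}
    - {"tx":-0.0647,"ty":-0.1099,"tz":-0.001,"turn":119}
    - {"tx":-0.0599,"ty":-0.1175,"tz":-0.001,"turn":126}
    - {"tx":-0.0599,"ty":-0.1175,"tz":-0.001,"turn":126}

```text
time_s: 18.85
eef_pos: [0.4406, 0.0373, 0.0988]
eef_rot: [0.0, 0.73, -0.683, -0.001]
wrist_force: [-0.2, -0.2, -0.4]
opening: -0.004
```

```bash
python3 - <<'E'
from h import *
ptr('w10',.116)
E
```

```text
t 18.85 p [0.4406 0.0373 0.0988] th -176.21 z [-1.6e-03  5.0e-04 -1.0e+00] Ftool [0.18 0.25 0.43] T [0.   0.01 0.05] q [-0.19  0.06  2.04  0.    1.04  1.32] op -0.004
r 0.07497523724580567 -177.633338505227
blob 2200 [227. 175.] r 0.0309 ang rel press 121.0
```

View pics/w10.png

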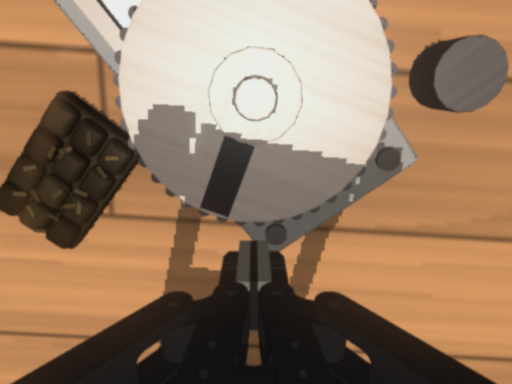

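Pointer at (227,175), hub (255,97): nut about 481°, bricks and weight undisturbed. Press in again and check the starting pointer direction from the first pictures.

move_arm:
  increments:
    - {"tx":0,"ty":-0.005,"tz":0,"turn":0}
    - {"tx":0,"ty":-0.01,"tz":0,"turn":0}
    - {"tx":0,"ty":-0.012,"tz":0,"turn":0}
    - {"tx":0,"ty":-0.013,"tz":0,"turn":0}
    - {"tx":0,"ty":-0.014,"tz":0,"turn":0}
    - {"tx":0,"ty":-0.0145,"tz":0,"turn":0}

```text
time_s: 19.4
eef_pos: [0.4536, 0.0368, 0.0988]
eef_rot: [0.002, 0.732, -0.681, -0.002]
wrist_force: [-11.0, -2.8, 8.4]
opening: -0.003
```

```bash
python3 - <<'E'
from h import *
st()
c=viewer.get_calibration('top'); p=cv2.imread('pics/top0.png'); C=np.array([.5155,.0404])
g=p.max(2); m=np.zeros_like(g)
S=[]
for v in range(170,215):
  for u in range(215,262):
    X=onz(c,u,v,.115)[:2]-C
    if .02<np.hypot(*X)<.044 and g[v,u]<90: S.append(X)
S=np.array(S); a=S.mean(0); print('top ptr',len(S),np.degrees(np.arctan2(a[1],a[0])))
# w1 wrist view, calibration stored
c={'intrinsics':viewer.get_calibration('wrist')['intrinsics'],'origin':[0.51224373,0.04466414,0.3735246],'attitude':[-0.4959076,0.0794249,-0.13761364,0.85371531]}
g=cv2.imread('pics/w1.png').max(2);S=[]
for v in range(0,150):
  for u in range(180,330):
    X=onz(c,u,v,.115)[:2]-C
    if .02<np.hypot(*X)<.044 and g[v,u]<100: S.append(X)
S=np.array(S); a=S.mean(0); print('w1 ptr',len(S),a,np.degrees(np.arctan2(a[1],a[0])))
E
```

```text
t 19.4 p [0.4536 0.0368 0.0988] th -175.86 z [-6.3e-03 -4.0e-04 -1.0e+00] Ftool [ 1.99 11.25 -8.31] T [-0.38  1.81  0.04] q [-0.18  0.09  2.01 -0.    1.05  1.32] op -0.003
r 0.06205126655384662 -176.63290829460786
top ptr 30 40.86902810134939
w1 ptr 340 [0.02305125 0.02080051] 42.06181615147088
```

move_arm:
  increments:
    - {"tx":0.0063,"ty":-0.0003,"tz":0,"turn":-6}
    - {"tx":0.0125,"ty":-0.0013,"tz":0,"turn":-12}
    - {"tx":0.0185,"ty":-0.0029,"tz":0,"turn":-18}
    - {"tx":0.0244,"ty":-0.0052,"tz":0,"turn":-24}
    - {"tx":0.03,"ty":-0.008,"tz":0,"turn":-30}
    - {"tx":0.0353,"ty":-0.0115,"tz":0,"turn":-36}
    - {"tx":0.0401,"ty":-0.0154,"tz":0,"turn":-42}
    - {"tx":0.0446,"ty":-0.0199,"tz":0,"turn":-48}
    - {"tx":0.0485,"ty":-0.0247,"tz":0,"turn":-54}
    - {"tx":0.052,"ty":-0.03,"tz":0,"turn":-60}
    - {"tx":0.0548,"ty":-0.0356,"tz":0,"turn":-66}
    - {"tx":0.0571,"ty":-0.0415,"tz":0,"turn":-72}
    - {"tx":0.0587,"ty":-0.0475,"tz":0,"turn":-78}
    - {"tx":0.0597,"ty":-0.0537,"tz":0,"turn":-84}
    - {"tx":0.06,"ty":-0.06,"tz":0,"turn":-90}
    - {"tx":0.0597,"ty":-0.0663,"tz":0,"turn":-96}
    - {"tx":0.0587,"ty":-0.0725,"tz":0,"turn":-102}
    - {"tx":0.0571,"ty":-0.0785,"tz":0,"turn":-108}
    - {"tx":0.0548,"ty":-0.0844,"tz":0,"turn":-114}
    - {"tx":0.052,"ty":-0.09,"tz":0,"turn":-120}

```text
time_s: 21.07
eef_pos: [0.5511, -0.0103, 0.1002]
eef_rot: [0.002, 0.955, 0.296, 0.001]
wrist_force: [0.2, -4.8, 2.9]
opening: -0.0
```

```bash
python3 - <<'E'
from h import *
ptr('w11',.117)
E
```

```text
t 21.07 p [ 0.5511 -0.0103  0.1002] th -55.62 z [ 0.0029 -0.0027 -1.    ] Ftool [-2.56  4.06 -2.84] T [-0.79 -0.13  0.02] q [-0.23  0.28  1.77 -0.    1.08 -0.83] op -0.0
r 0.06200898366537427 -54.92230942053184
blob 1915 [224. 209.] r 0.0311 ang rel press -116.0
```

move_arm:
  increments:
    - {"tx":0.0063,"ty":-0.001,"tz":0,"turn":-6}
    - {"tx":0.0125,"ty":-0.002,"tz":0,"turn":-12}
    - {"tx":0.0185,"ty":-0.0036,"tz":0,"turn":-18}
    - {"tx":0.0244,"ty":-0.0059,"tz":0,"turn":-24}
    - {"tx":0.03,"ty":-0.0087,"tz":0,"turn":-30}
    - {"tx":0.0353,"ty":-0.0122,"tz":0,"turn":-36}
    - {"tx":0.0401,"ty":-0.0161,"tz":0,"turn":-42}
    - {"tx":0.0446,"ty":-0.0206,"tz":0,"turn":-48}
    - {"tx":0.0485,"ty":-0.0254,"tz":0,"turn":-54}
    - {"tx":0.052,"ty":-0.0307,"tz":0,"turn":-60}
    - {"tx":0.0548,"ty":-0.0363,"tz":0,"turn":-66}
    - {"tx":0.0571,"ty":-0.0422,"tz":0,"turn":-72}
    - {"tx":0.0587,"ty":-0.0482,"tz":0,"turn":-78}
    - {"tx":0.0597,"ty":-0.0544,"tz":0,"turn":-84}
    - {"tx":0.06,"ty":-0.0607,"tz":0,"turn":-90}
    - {"tx":0.0597,"ty":-0.067,"tz":0,"turn":-96}
    - {"tx":0.0587,"ty":-0.0732,"tz":0,"turn":-102}
    - {"tx":0.0571,"ty":-0.0792,"tz":0,"turn":-108}

```text
time_s: 22.62
eef_pos: [0.5556, 0.0903, 0.1012]
eef_rot: [0.003, 0.324, 0.946, 0.002]
wrist_force: [7.0, 5.7, 3.1]
opening: 0.0
```

```bash
python3 - <<'E'
from h import *
ptr('w12',.118)
E
```

```text
t 22.62 p [0.5556 0.0903 0.1012] th 52.24 z [ 0.008   0.0019 -1.    ] Ftool [-2.09  8.79 -3.04] T [ 0.86 -1.09 -0.  ] q [-0.05  0.3   1.75  0.    1.09 -2.53] op 0.0
r 0.06397246651661406 51.21634785489469
blob 2017 [227. 203.] r 0.0309 ang rel press -8.8
```

View pics/w12.png

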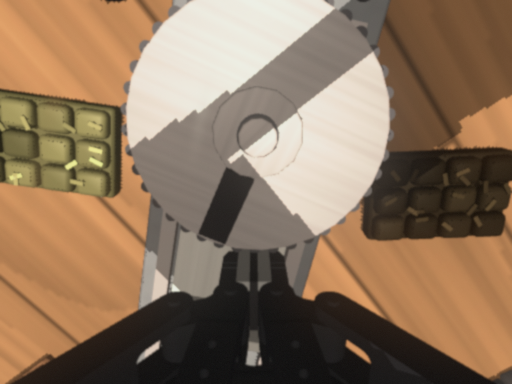

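move_arm:
  increments:
    - {"tx":0.0031,"ty":-0.0001,"tz":0,"turn":-3}
    - {"tx":0.0063,"ty":-0.0003,"tz":0,"turn":-6}
    - {"tx":0.0094,"ty":-0.0007,"tz":0,"turn":-9}
    - {"tx":0.0094,"ty":-0.0007,"tz":0,"turn":-9}

```text
time_s: 23.0
eef_pos: [0.5469, 0.0962, 0.1011]
eef_rot: [0.003, 0.249, 0.968, 0.002]
wrist_force: [5.6, 7.4, 4.4]
opening: -0.002
```

```bash
python3 - <<'E'
from h import *
ptr('w13',.118)
E
```

```text
t 23.0 p [0.5469 0.0962 0.1011] th 61.12 z [ 0.0065  0.0031 -1.    ] Ftool [-1.31  9.19 -4.3 ] T [ 1.2  -0.79 -0.01] q [-0.04  0.29  1.77  0.    1.08 -2.68] op -0.002
r 0.06404085435628894 60.608260677440065
blob 1998 [226. 203.] r 0.0309 ang rel press 0.8
```

move_arm:
  increments:
    - {"tx":0,"ty":0.004,"tz":0,"turn":0}
    - {"tx":0,"ty":0.01,"tz":0,"turn":0}
    - {"tx":0,"ty":0.014,"tz":0,"turn":0}
    - {"tx":0,"ty":0.014,"tz":-0.02,"turn":0}
    - {"tx":0,"ty":0.014,"tz":-0.05,"turn":5}
    - {"tx":-0.01,"ty":0.014,"tz":-0.08,"turn":10}
    - {"tx":-0.02,"ty":0.014,"tz":-0.11,"turn":15}
    - {"tx":-0.03,"ty":0.014,"tz":-0.13,"turn":20}
    - {"tx":-0.03,"ty":0.014,"tz":-0.13,"turn":20}
    - {"tx":-0.03,"ty":0.014,"tz":-0.13,"turn":20}

```text
time_s: 23.88
eef_pos: [0.5781, 0.092, 0.2301]
eef_rot: [0.001, 0.414, 0.91, 0.0]
wrist_force: [-1.4, -0.1, -0.2]
opening: 0.006
```

```bash
python3 - <<'E'
from h import *
print(viewer.get_calibration('wrist')); ptr('w14',.118); snap('top','t14'); snap('scene','s14')
p=cv2.imread('pics/t14.png');cv2.imwrite('pics/t14z.png',cv2.resize(p[125:245,170:300],None,fx=5,fy=5,interpolation=cv2.INTER_CUBIC)[:600])
E
```

```text
{'intrinsics': array([[329.87632679,   0.        , 253.2872186 ],
       [  0.        , 329.87632679, 191.76336998],
       [  0.        ,   0.        ,   1.        ]]), 'origin': array([0.51719762, 0.03942225, 0.37256049]), 'attitude': array([ 0.40846269, -0.06624926, -0.14473446,  0.89878874])}
t 23.88 p [0.5781 0.092  0.2301] th 41.07 z [ 1.8e-03 -2.0e-04 -1.0e+00] Ftool [ 0.85 -1.07  0.17] T [0.01 0.01 0.02] q [-0.04  0.2   1.58 -0.    1.35 -2.33] op 0.006
r 0.08115418932514891 39.50591882834663
blob 473 [255. 126.] r 0.0319 ang rel press 0.8
```

View pics/w14.png

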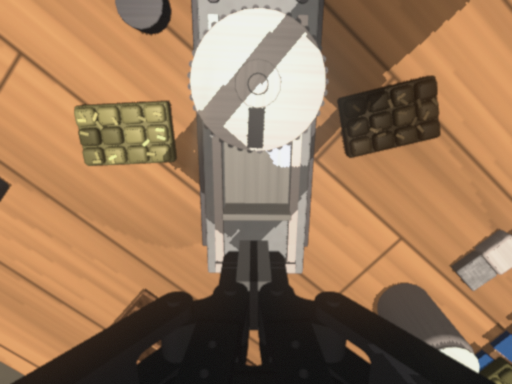

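View pics/s14.png

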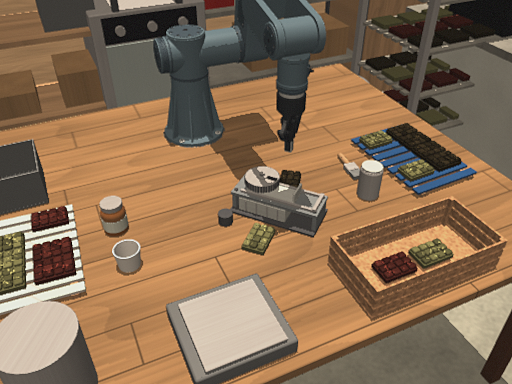

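Wrist view: nut hub (258,83), pointer (255,126) pointing at the tab (strip at about (257,210), ends near x = 222 and 292). Measure the tab and bridge direction by rays.

```bash
python3 - <<'E'
from h import *
p=cv2.imread('pics/w14.png'); cv2.imwrite('pics/w14z.png',cv2.resize(p[60:280,185:335],None,fx=3.6,fy=2.7,interpolation=cv2.INTER_CUBIC)[:600])
c={'intrinsics':viewer.get_calibration('wrist')['intrinsics'],'origin':[0.51719762,0.03942225,0.37256049],'attitude':[0.40846269,-0.06624926,-0.14473446,0.89878874]}
P=cloud(c,np.load('pics/w14.npy')); C=np.array([.5155,.0404])
X=P[...,:2]-C; r=np.hypot(X[...,0],X[...,1]); 
t=(P[...,2]>.1)&(P[...,2]<.111)&(r>.09)&(r<.14); v,u=np.nonzero(t); print('tab',t.sum(),u.min(),u.max(),v.min(),v.max(),P[t].mean(0))
R=cv2.minAreaRect((X[t]*1000).astype(np.float32)); print(R)
m=X[t].mean(0); print('dir to tab',np.degrees(np.arctan2(m[1],m[0])),np.hypot(*m))
# bridge top mask
b=(P[...,2]>.064)&(P[...,2]<.082)&(r<.2); 
for v in (100,140,150,170,190,205,225,235):
    k=np.nonzero(b[v])[0]
    if len(k): print(v,k.min(),k.max(),P[v,k.min()].round(4),P[v,k.max()].round(4))
S=[];
for v in range(150,235,3):
    k=np.nonzero(b[v])[0]; S.append([P[v,k.min(),:2],P[v,k.max(),:2]])
S=np.array(S)
for i in (0,1):
    l=cv2.fitLine((S[:,i]*1000).astype(np.float32),cv2.DIST_HUBER,0,.01,.01).ravel(); print('edge',np.degrees(np.arctan2(l[1],l[0])),l)
E
```

```text
tab 561 223 290 211 220 [0.59852431 0.11438236 0.10502152]
((83.68999481201172, 73.92835998535156), (6.504245758056641, 59.3006591796875), 39.89711380004883)
dir to tab 41.70400053097401 0.1112044303497902
140 204 310 [0.5849 0.0381 0.0698] [0.5209 0.1114 0.0699]
150 203 309 [0.5929 0.0431 0.0697] [0.5282 0.1175 0.0689]
170 204 308 [0.607  0.0557 0.0705] [0.5426 0.1302 0.0686]
190 205 307 [0.6224 0.0689 0.0693] [0.5576 0.1433 0.0688]
205 206 306 [0.6337 0.0792 0.0697] [0.5694 0.1535 0.0686]
225 206 305 [0.6504 0.0925 0.0697] [0.5856 0.1677 0.0684]
235 207 304 [0.6588 0.1003 0.0689] [0.5939 0.1742 0.0695]
edge 40.85976 [  0.75631315   0.6542098  616.91956     63.961037  ]
edge 40.851593 [  0.75640637   0.65410197 551.0309     137.35817   ]
```

View pics/w14z.png

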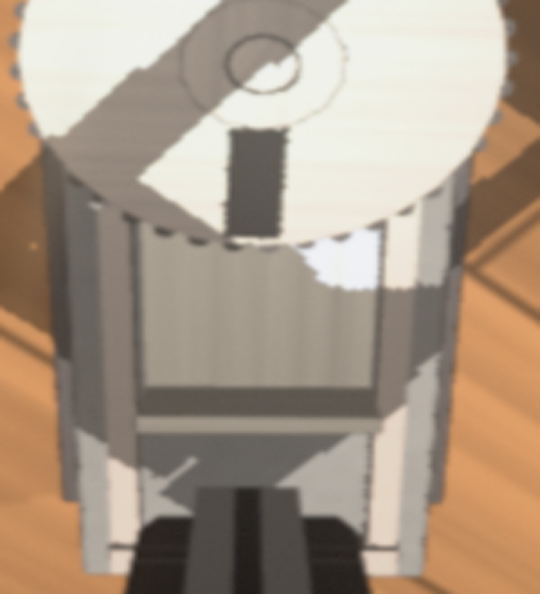

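Bridge yaw 40.85°, so the nut reads within about 1° of two turns; tab centre at (0.5985, 0.1144). Lower the finger in the gap between rim and tab, on the press's axis.

move_arm:
  increments:
    - {"tx":0.003,"ty":-0.001,"tz":0.02,"turn":0}
    - {"tx":0.003,"ty":-0.001,"tz":0.05,"turn":0}
    - {"tx":0.003,"ty":-0.001,"tz":0.08,"turn":0}
    - {"tx":0.003,"ty":-0.001,"tz":0.105,"turn":0}
    - {"tx":0.003,"ty":-0.001,"tz":0.125,"turn":0}
    - {"tx":0.003,"ty":-0.001,"tz":0.138,"turn":0}
    - {"tx":0.003,"ty":-0.001,"tz":0.143,"turn":0}
    - {"tx":0.003,"ty":-0.001,"tz":0.143,"turn":0}

```text
time_s: 24.7
eef_pos: [0.5731, 0.0941, 0.0844]
eef_rot: [-0.002, 0.414, 0.91, -0.001]
wrist_force: [-0.4, 0.2, 0.0]
opening: -0.0
```

```bash
python3 - <<'E'
from h import *
ptr('w15',.118)
E
```

```text
t 24.7 p [0.5731 0.0941 0.0844] th 41.08 z [-3.8e-03  2.0e-04 -1.0e+00] Ftool [ 0.47 -0.16 -0.02] T [ 0.01 -0.01 -0.03] q [-0.04  0.37  1.7   0.    1.08 -2.33] op -0.0
r 0.07868826336283034 42.998812842407155
blob 2696 [244. 185.] r 0.0311 ang rel press 0.6
```

View pics/w15.png

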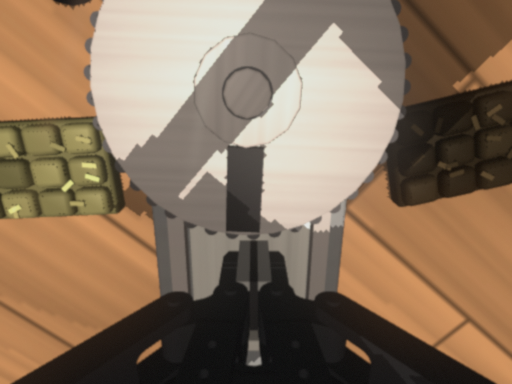

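Finger at (253,250), in the gap clear of the rim. Now push straight along tool +y.

move_arm:
  increments:
    - {"tx":-0.001,"ty":0.005,"tz":0,"turn":0}
    - {"tx":-0.002,"ty":0.01,"tz":0,"turn":0}
    - {"tx":-0.002,"ty":0.014,"tz":0,"turn":0}
    - {"tx":-0.002,"ty":0.016,"tz":0,"turn":0}
    - {"tx":-0.002,"ty":0.018,"tz":0,"turn":0}
    - {"tx":-0.002,"ty":0.02,"tz":0,"turn":0}
    - {"tx":-0.002,"ty":0.022,"tz":0,"turn":0}
    - {"tx":-0.002,"ty":0.024,"tz":0,"turn":0}
    - {"tx":-0.002,"ty":0.026,"tz":0,"turn":0}
    - {"tx":-0.002,"ty":0.028,"tz":0,"turn":0}
    - {"tx":-0.002,"ty":0.03,"tz":0,"turn":0}

```text
time_s: 25.67
eef_pos: [0.5983, 0.1119, 0.0864]
eef_rot: [-0.0, 0.414, 0.91, -0.0]
wrist_force: [-3.7, -3.1, 4.5]
opening: -0.001
```

```bash
python3 - <<'E'
from h import *
ptr('w16',.118)
E
```

```text
t 25.67 p [0.5983 0.1119 0.0864] th 41.06 z [-7.e-04 -5.e-04 -1.e+00] Ftool [ 0.08 -4.84 -4.5 ] T [-0.52  0.6   0.03] q [-0.01  0.42  1.62 -0.    1.1  -2.3 ] op -0.001
r 0.10938968523517933 40.78918100800895
blob 3462 [253.  87.] r 0.0306 ang rel press 0.9
```

View pics/w16.png

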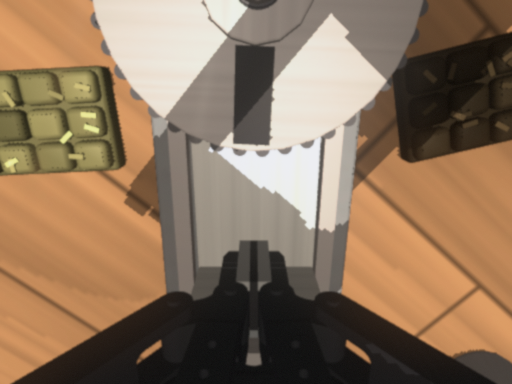

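move_arm:
  increments:
    - {"tx":0,"ty":0.003,"tz":0,"turn":0}
    - {"tx":0,"ty":0.006,"tz":0,"turn":0}
    - {"tx":0,"ty":0.009,"tz":0,"turn":0}
    - {"tx":0,"ty":0.012,"tz":0,"turn":0}
    - {"tx":0,"ty":0.015,"tz":0,"turn":0}
    - {"tx":0,"ty":0.018,"tz":0,"turn":0}
    - {"tx":0,"ty":0.021,"tz":0,"turn":0}
    - {"tx":0,"ty":0.024,"tz":0,"turn":0}
    - {"tx":0,"ty":0.027,"tz":0,"turn":0}
    - {"tx":0,"ty":0.03,"tz":0,"turn":0}
    - {"tx":0,"ty":0.033,"tz":0,"turn":0}
    - {"tx":0,"ty":0.036,"tz":0,"turn":0}
    - {"tx":0,"ty":0.039,"tz":0,"turn":0}
    - {"tx":0,"ty":0.041,"tz":0,"turn":0}
    - {"tx":0,"ty":0.042,"tz":0,"turn":0}

```text
time_s: 26.97
eef_pos: [0.6304, 0.1399, 0.0862]
eef_rot: [0.0, 0.414, 0.91, 0.0]
wrist_force: [-3.3, -2.7, 2.2]
opening: -0.0
```

```bash
python3 - <<'E'
from h import *
st()
E
```

```text
t 26.97 p [0.6304 0.1399 0.0862] th 41.07 z [ 1.e-04  1.e-04 -1.e+00] Ftool [ 0.11 -4.3  -2.21] T [-0.39  0.5   0.04] q [ 0.03  0.49  1.52  0.    1.13 -2.25] op -0.0
r 0.15197759620391735 40.904810334989826
```

Nearly there (152 mm, 4.3 N). Creep on until the force rises at the stop.

move_arm:
  increments:
    - {"tx":0,"ty":0.001,"tz":0,"turn":0}
    - {"tx":0,"ty":0.002,"tz":0,"turn":0}
    - {"tx":0,"ty":0.003,"tz":0,"turn":0}
    - {"tx":0,"ty":0.003,"tz":0,"turn":0}

```text
time_s: 27.3
eef_pos: [0.6326, 0.1418, 0.0862]
eef_rot: [0.0, 0.414, 0.91, 0.0]
wrist_force: [-1.4, -1.8, 0.8]
opening: -0.002
```

```bash
python3 - <<'E'
from h import *
st()
E
```

```text
t 27.3 p [0.6326 0.1418 0.0862] th 41.06 z [ 3.e-04  2.e-04 -1.e+00] Ftool [-0.43 -2.23 -0.8 ] T [-0.22  0.28 -0.04] q [ 0.04  0.49  1.51  0.    1.14 -2.25] op -0.002
r 0.15489516145974777 40.91267123074882
```

move_arm:
  increments:
    - {"tx":0,"ty":0.001,"tz":0,"turn":0}
    - {"tx":0,"ty":0.002,"tz":0,"turn":0}
    - {"tx":0,"ty":0.0025,"tz":0,"turn":0}
    - {"tx":0,"ty":0.0025,"tz":0,"turn":0}

```text
time_s: 27.63
eef_pos: [0.6329, 0.1422, 0.0862]
eef_rot: [-0.001, 0.414, 0.91, -0.002]
wrist_force: [-8.7, -6.7, 7.2]
opening: 0.003
```

```bash
python3 - <<'E'
from h import *
st()
E
```

```text
t 27.63 p [0.6329 0.1422 0.0862] th 41.06 z [-0.0037 -0.002  -1.    ] Ftool [  0.66 -10.93  -7.16] T [-1.05  1.45 -0.07] q [ 0.04  0.5   1.51 -0.    1.14 -2.25] op 0.003
r 0.1553547127535326 40.92448307469153
```

It met the stop (11 N, no further travel). Back off along the axis, then up, and look.

move_arm:
  increments:
    - {"tx":0,"ty":-0.004,"tz":0,"turn":0}
    - {"tx":0,"ty":-0.012,"tz":0,"turn":0}
    - {"tx":0,"ty":-0.02,"tz":0,"turn":0}
    - {"tx":0,"ty":-0.025,"tz":-0.01,"turn":0}
    - {"tx":0,"ty":-0.025,"tz":-0.04,"turn":0}
    - {"tx":0,"ty":-0.025,"tz":-0.07,"turn":0}
    - {"tx":0,"ty":-0.025,"tz":-0.1,"turn":0}
    - {"tx":0,"ty":-0.01,"tz":-0.13,"turn":0}
    - {"tx":0,"ty":0.02,"tz":-0.16,"turn":0}
    - {"tx":0,"ty":0.05,"tz":-0.18,"turn":0}
    - {"tx":0,"ty":0.05,"tz":-0.18,"turn":0}
    - {"tx":0,"ty":0.05,"tz":-0.18,"turn":0}

```text
time_s: 28.63
eef_pos: [0.6731, 0.1769, 0.2686]
eef_rot: [0.002, 0.414, 0.91, 0.001]
wrist_force: [-0.7, -0.6, 0.2]
opening: -0.002
```

```bash
python3 - <<'E'
from h import *
c=viewer.get_calibration('wrist'); ptr('w17',.118); P=cloud(c,np.load('pics/w17.npy')); C=np.array([.5155,.0404])
X=P[...,:2]-C; a=X@[.7564,.6541]; b=X@[-.6541,.7564]
t=(P[...,2]>.1)&(P[...,2]<.111)&(a>.1)&(a<.19)&(abs(b)<.04)
print('tab x',np.percentile(a[t],[2,50,98]),'y',np.percentile(b[t],[2,98]),P[t].mean(0),t.sum())
s=(P[...,2]>.078)&(P[...,2]<.086)&(a>.155)&(a<.19)&(abs(b)<.03); print('stop',s.sum(),np.percentile(a[s],[2,50,98]) if s.any() else '')
snap('top','t17'); snap('scene','s17')
p=cv2.imread('pics/t17.png');cv2.imwrite('pics/t17z.png',cv2.resize(p[125:245,170:300],None,fx=5,fy=5,interpolation=cv2.INTER_CUBIC)[:600])
E
```

```text
t 28.63 p [0.6731 0.1769 0.2686] th 41.14 z [ 4.1e-03  5.0e-04 -1.0e+00] Ftool [ 0.03 -0.91 -0.22] T [-0.02  0.05 -0.06] q [ 0.09  0.42  1.23  0.    1.49 -2.2 ] op -0.002
r 0.20851888824434067 40.90004010118356
tab x [0.16607728 0.16874852 0.17171869] y [-0.02689626  0.02999001] [0.64225637 0.1518503  0.10569141] 457
stop 468 [0.1660668  0.17817276 0.18206096]
```

View pics/w17.png

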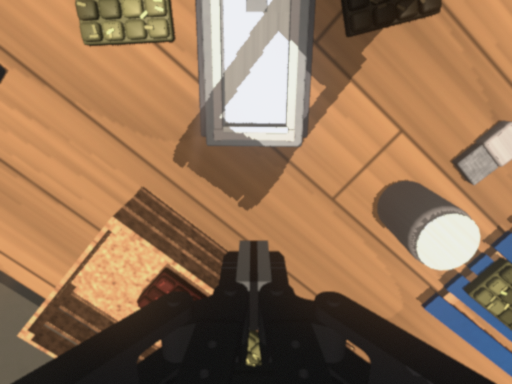

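View pics/s17.png

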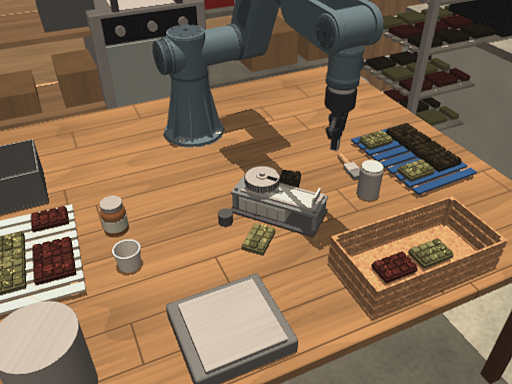

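Tab spans x = 166–172 mm, against the stop (171 mm); in the wrist view it sits at (255,127) against the end bar. Last, the top view for the pointer and bystanders.

```bash
python3 - <<'E'
from h import *
c=viewer.get_calibration('top'); C=np.array([.5155,.0404]); g=cv2.imread('pics/t17.png').max(2); g0=cv2.imread('pics/s14.png')
S=[]
for v in range(165,215):
  for u in range(212,262):
    X=onz(c,u,v,.121)[:2]-C
    if .02<np.hypot(*X)<.044 and g[v,u]<90: S.append(X)
S=np.array(S)
if len(S): a=S.mean(0); print(len(S),np.degrees(np.arctan2(a[1],a[0])))
# bystanders: difference t17 vs top0
d=cv2.absdiff(cv2.imread('pics/t17.png'),cv2.imread('pics/top0.png')).max(2); cv2.imwrite('pics/diff.png',d*2)
E
```

```text
28 38.92198491967228
```

View pics/t17z.png

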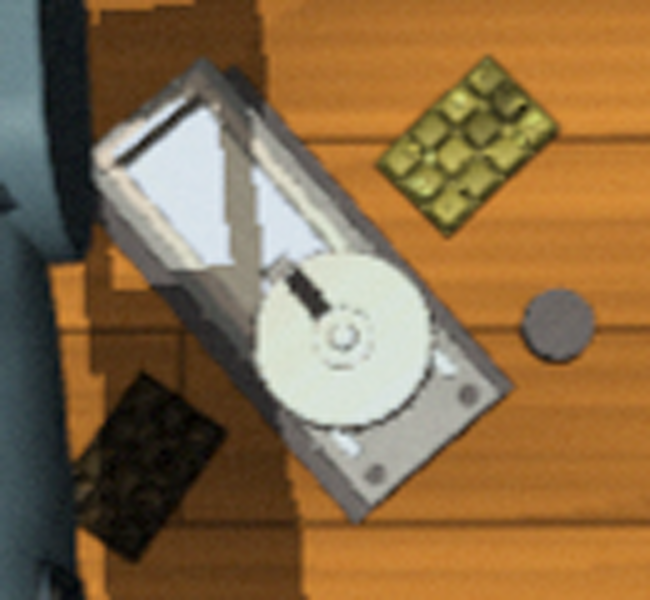

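View pics/diff.png

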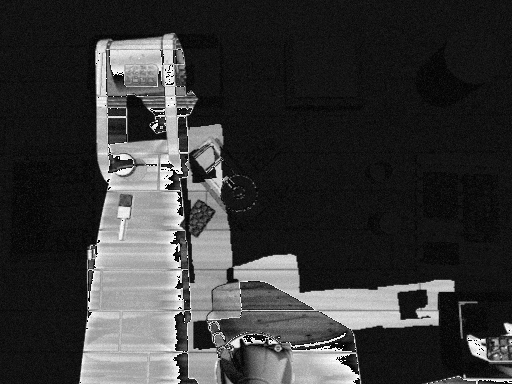

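Top view: pointer at (305,292) in the zoom, same as at the start. The keeper is fully out, and both bricks and the weight are unmoved. Hand in.

```bash
python3 - <<'E'
from h import *
print(workorder.hand_in()); state()
E
```

```text
the job is handed in; nothing more can be done
None
the job is handed in; nothing more can be done
```

The tea press is released: the clamp nut is loosened by two full turns and the keeper is out against its end stop. I handed the job in at about 29 s, with the gripper shut and about 27 cm up, touching nothing.

- **Nut:** I rolled the shut fingertips round the knurled rim in three strokes, slipping a little in the first. Tracking the pointer gave about 720°. The closer wrist view, last taken early in the keeper push, read it 0 to 1° short of the press axis.
- **Checks that differ slightly:** The last top view, which is coarse (about 30 pixels), put the pointer 2° from both its starting reading and the press axis.
- **Keeper:** I pushed the tab straight along +x with 4–5 N until it stopped, with the force rising to 11 N. A final measurement puts the tab at 166–172 mm, against the stop at 171 mm.
- **Surroundings:** Before-and-after top pictures show the green brick, weight, jar and cup unmoved. The dark brick was in shadow and partly hidden by the arm but looked unmoved. The brush and tin were hidden from above; the scene view showed both in place.
- **Forces:** The wrist force readings, taken between moves, stayed below about 15 N.

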